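Clamp down the tea-water tank and take a dip reading

TASK

Press the cam lever on the front of the steel water tank fully down so that the lid is clamped, then take the dip rod from the porcelain tray and lower it gently down the guide tube in the lid until its collar stops on the mouth of the tube. Draw the rod straight out again and present it for reading: hold it level and still in the gripper, all of it higher than the top of the tank and tube, and finish like that, still holding it. Leave the caddy, the whisk and the scoop where they are.

Things in the scene. Friction and masses are not known exactly. Their poses are not given: they have to be found in the camera images.
- tank: closed steel water tank, fixed, 180 (x) by 230 (y) by 112 mm high with its lid, rims overhanging up to 8 mm; origin at the centre of its underside, front (clamp, tap) towards its -x. On the lid the guide tube at x +15, y -62 mm, and a bar handle along x from -30 to +50 at y +55 mm, top at z 136 mm. Cam clamp on a lug at x -105, y +35 mm. Below the tube it is empty down to z 9 mm.
- tube_mouth (a point): centre of the upper rim of the round upright guide tube in the lid, 137 mm above the cabinet top; z up along the tube, x and y as the tank's. The tube stands 25 mm above the lid and reaches 67 mm down from the mouth; bore 15 mm, flared over the top 12 mm to 24 mm at the mouth; rim 30 mm across outside. It sinks about 2 mm as the clamp is pressed down.
- clamp (a joint): angle of the cam lever in rad: 0 is fully down, lying level on its stop, growing as it is raised; found at 0.6 to 1.0. Stiff (0.25 N m, about 4 N at the paddle), stays where it is left. Its pivot line runs along the tank's x axis through x -105, y +35, z 122 mm of the tank's frame; lying down, the lever points to the tank's -y; it swings up about the pivot.
- clamp_tip (a point): middle of the upper face of the lever's paddle (18 by 26 by 7 mm): 70 mm out from the pivot line along the lever and 10 mm above the line, square to it. Axes as the tank's when the lever is down, turning with the lever: -y points outward along it, z out of its upper face. Push here, down and outward along the arc.
- rod: dip rod lying level, handle end nearer the robot: steel rod 8 mm thick, steel collar, square wooden handle. Origin on the axis at the collar's stop face, 45 mm above the cabinet top; x towards the tip at +105 mm. Collar 30 mm across, x -5 to 0; handle 16 by 16 mm (faces square to y and z) x -85 to -5, end knob to -89. 80 g. Gripped with the hand leaning 45 degrees it can be both upright and level.
- rod_tip (a point): the rod's tip, on its axis, 105 mm beyond the collar's stop face; axes as the rod's.
- tray: white porcelain drip tray, fixed, to the robot's right of the tank, 120 (x) by 60 (y) by 52 mm high; origin at the centre of its underside. The rod lies along its x axis in two notches 12 mm wide and 11 mm deep, in the -x end wall and in a rib at x +18 mm; collar and handle stick out free over the -x end, the stop face at about x -66 mm. Lift the rod straight up out of it.
- caddy: loose round steel caddy, 71 mm across, 83 mm high, origin at the centre of its underside; leave alone. (Also to keep clear of: a fixed cypress cupboard 240 mm high at the robot's left, over x 0 to 0.2, y 0.41 to 0.71 m, its open door reaching on to x 0.48 along y 0.7.)
- whisk: loose: bamboo whisk upside down on a white porcelain shaper, 62 mm across, 140 mm high, origin at the centre of its underside; leave alone.
- scoop: loose slim bamboo scoop, 10 mm wide, 175 mm long along its y, lying flat, end curled up to 20 mm; origin at the underside of the middle; leave alone.
- rod_end (a point): the butt of the rod's handle (end knob), on the axis, 89 mm behind the collar's stop face; axes as the rod's.
There are look-alikes about, which are no part of the job. What is shaped like the rod but blue or yellow is not meant. What is shaped like the tray but orange or red is not meant.

How it is judged:
By the outcome, as a careful person would: the job done as asked, in the order asked, and still so for the second after the job is handed in, while the arm keeps its last pose, push and grip.
It also fails if it takes over 64 s, if anything falls off the work surface, if the arm or the gripper's body presses on something with over 40 N, if the wrist force passes 120 N, or if a joint passes its speed limit or range.

ROBOT

A 7-joint arm with a two-finger parallel gripper is mounted at the origin on the work surface. World frame = base frame: x ahead of the robot, y to its left, z up, the work surface at z = 0. Lengths are in mm, angles in rad, forces in N, time in s.
With the tool pointing down it reaches from about 400 to 875 mm from the base axis. Payload 4.4 kg.
Tool frame: the origin (TCP) lies at the very end of the fingers, on their centre line; the grasp point (between the pads) lies 19 mm behind it; z points along the fingers, y is the line along which they close (so a half turn about z gives the same grasp; the last joint's range is limited). The gripper opens to 85 mm and grips with 20 to 120 N. Pads are 22 mm wide; open, the fingers measure 114 mm over their backs; the gripper's body (76 mm by 85 mm) begins 54 mm behind the grasp point. The pads swing forward as they close: fully open they stand 13 mm farther back than shut.
Start: joints at [-1.225, 0.628, 0.038, 1.517, -0.027, 0.996, -0.02], TCP at [260.147, 595.686, 231.313] pointing down, gripper open.
Joint ranges: [-3.06, 3.06], [-0.37, 2.12], [-1.25, 1.32], [0.18, 2.47], [-1.1, 4.24], [0.23, 1.98], [-2.94, 2.94]. Speed limits (rad/s): [2.57, 2.57, 3.14, 3.14, 3.14, 3.14, 3.14].

INTERFACE

Orientations are given as [roll, pitch, yaw] about the fixed x, y, z axes, in that order (R = Rz(yaw) Ry(pitch) Rx(roll)).
In Python, from cell import ctrl gives the robot as it stands.
- The arm moves only by the tool step_arm, never from a script. Its argument "series" is a list that holds one entry, the list of rows, each a list of 7 numbers: the turn, a rotation vector about the tool's x, y, z as a fraction of full scale, then the shift along the tool's x, y, z as a fraction of full scale, then the closure, from 0 (fully open) to 1 (shut). In form: [[[ax, ay, az, tx, ty, tz, gripper], ...]]. A call has 1 to 12 rows; each row shifts and turns the commanded pose from where the row before left it, along the tool's axes as they then stand; what a row does not reach is not made up. Full scale, the value 1, is 150 mm for a shift and 45 degrees for a turn. A row lasts 1/10 s, in which the tool goes at most 50 mm and 8.59 degrees, less where a joint would pass 70% of its speed; a pose out of reach is approached as far as the arm can. A call with a number of a shift or a turn outside -1 to 1 is refused whole. A call with a gripper value outside its range is refused whole. The fingers move at their own pace and stop on an object; the grip force is fixed at half the most. Time passes only in rows, so rows that do not move let the fingers close. It gives the time, the measured TCP pose, the force, the opening and the grip force at its end, in the units of the state.
- ctrl.read_state(): the state, without advancing time (a new reading comes with each control period).
- ctrl.get_image(name): name is "scene" or "top" or "wrist"; returns a dict with "img" (400x640x3 uint8, red, green, blue), "fx", "fy", "cx", "cy" (pixels), "R" (3x3) and "t" (3): a world point X has camera coordinates R X + t. Camera axes: x right, y down, z forward; pixel columns grow to the right and rows downward; lengths in mm; the calibration is good to about 2 mm. A picture is of the moment at which its call begins. There is no depth.
- ctrl.finish_job(): hands the job in; it is judged then, once.
Trained networks look in a picture, given as the dict that the camera call returned (one of the last four; its "shot" number tells which), for a name from the list of things; names that differ only in an ending like _2 or _b are one class to them, and where a whole thing is asked for, a point or a joint stands for the part that bears it (a point fixed in the world has none). Each returns a list of dicts, best first, with "score" (0 to 1); they miss things now and then, are a little off and sometimes report something else, mostly with a low value. They report only what shows in the picture. A call takes as long as a camera call. They do not tell look-alikes from the thing itself.
- ctrl.recognise(picture, thing): "centre" ([column, row] in pixels, amid what is visible of it).
The state is a dict: "clock": time; "qpos": joint angles; "qd": joint speeds; "tau": joint torques, N m; "eef_pos": TCP position; "tool_rot": TCP orientation; "force": force on the tool from outside, world axes, zero at the start; "torque": the same for the moment, N m; "width": finger opening in mm; "gripper_force": force on a finger pad.
Only numpy, scipy, OpenCV 4.12 (cv2) and the standard library are available. Lean on these libraries where they do the work, as an engineer would, in place of code of your own. Each camera call takes 0.05 s, during which the arm holds its last target. There are 200 camera calls.

## Working session

There is one attempt and no reset: what is moved stays moved. The work goes in short steps, Python scripts to look and compute and a tool call to move; the robot and the scene stay as the last step left them, time stands still between calls to the robot, and variables do not carry over. Pictures are saved under pics/ and viewed, at most 10 in all, crops included, and the job is handed in when it is done.

Besides the shell and the picture viewer there is one more tool, called after "Request:" as name([rows], argument=value, ...), one row to a line, values as JSON. step_arm: Moves the arm, as the interface text tells. Shift numbers are shares of 150 mm and turn numbers shares of 45 degrees, none past 1 either way. Its arguments: {"type":"object","properties":{"series":{"type":"array","items":{"type":"array","items":{"type":"array","items":{"type":"number","minimum":-1,"maximum":1}}}}},"required":["series"]}

```bash
mkdir -p pics; ls; cat > h.py <<'E'
import numpy as np, cv2
from scipy.spatial.transform import Rotation as Ro
from cell import ctrl
def shot(n,f=None):
    p=ctrl.get_image(n)
    if f: cv2.imwrite('pics/'+f,p['img'][:,:,::-1])
    return p
def ray(p,uv):
    R=np.array(p['R']);t=np.array(p['t'])
    d=R.T@np.array([(uv[0]-p['cx'])/p['fx'],(uv[1]-p['cy'])/p['fy'],1]);return -R.T@t,d
def atz(p,uv,z):
    o,d=ray(p,uv);return o+d*(z-o[2])/d[2]
def proj(p,X):
    c=np.array(p['R'])@np.array(X)+np.array(p['t']);return [p['fx']*c[0]/c[2]+p['cx'],p['fy']*c[1]/c[2]+p['cy']]
E
python3 - <<'E'
from h import *
np.set_printoptions(precision=1,suppress=True)
s=ctrl.read_state();print(s)
for n in ('scene','top','wrist'):
    p=shot(n,n+'0.png');print(n,ray(p,(320,200)),p['fx'])
    for th in ('tank','tube_mouth','clamp','clamp_tip','rod','rod_tip','rod_end','tray','caddy','whisk','scoop'):
        print(th,[(np.round(r['centre']),round(r['score'],2)) for r in ctrl.recognise(p,th)[:3]])
E
```

```text
pics
{'clock': 0.0, 'qpos': array([-1.2,  0.6,  0. ,  1.5, -0. ,  1. , -0. ]), 'qd': array([ 0.,  0.,  0., -0.,  0.,  0.,  0.]), 'tau': array([ -0. , -56.3,   1.2, -19.3,   0. ,   0. ,   0. ]), 'eef_pos': array([259.9, 595.1, 230.4]), 'tool_rot': array([-3.1,  0. ,  2.7]), 'force': array([-0.2,  0.3,  0. ]), 'torque': array([ 0.,  0., -0.]), 'gripper_force': 0.0, 'width': 85.32275347606647}
scene (array([867.2, 453.7, 869.5]), array([-0.3, -0.5, -0.8])) 382.17460085593393
tank [(array([346., 245.]), 0.56)]
tube_mouth [(array([346., 242.]), 0.58)]
clamp [(array([376., 340.]), 0.72), (array([382., 206.]), 0.58)]
clamp_tip [(array([381., 213.]), 0.59)]
rod [(array([225., 152.]), 0.77), (array([286., 146.]), 0.76), (array([330., 132.]), 0.56)]
rod_tip [(array([227., 154.]), 0.76)]
rod_end [(array([328., 133.]), 0.74), (array([283., 146.]), 0.6), (array([227., 156.]), 0.6)]
tray [(array([290., 168.]), 0.92), (array([360., 166.]), 0.68), (array([375., 342.]), 0.39)]
caddy [(array([243., 251.]), 0.86)]
whisk [(array([378., 340.]), 0.63)]
scoop [(array([280., 309.]), 0.71)]
top (array([ 342.
[... 303 characters left out ...]
 (array([206., 183.]), 0.44)]
rod [(array([440., 204.]), 0.69), (array([454., 149.]), 0.68), (array([452., 276.]), 0.63)]
rod_tip [(array([454., 272.]), 0.7), (array([451., 150.]), 0.7), (array([438., 205.]), 0.61)]
rod_end [(array([450., 275.]), 0.84), (array([444., 207.]), 0.73), (array([455., 148.]), 0.55)]
tray [(array([385., 269.]), 0.83), (array([382., 148.]), 0.8), (array([407., 198.]), 0.64)]
caddy [(array([324., 118.]), 0.8)]
whisk [(array([207., 184.]), 0.71)]
scoop [(array([268., 135.]), 0.74)]
wrist (array([188. , 628.6, 373.7]), array([ 0.3, -0.1, -0.9])) 315.3086780614516
tank []
tube_mouth []
clamp []
clamp_tip []
rod []
rod_tip []
rod_end []
tray []
caddy []
whisk []
scoop []
```

View pics/scene0.png

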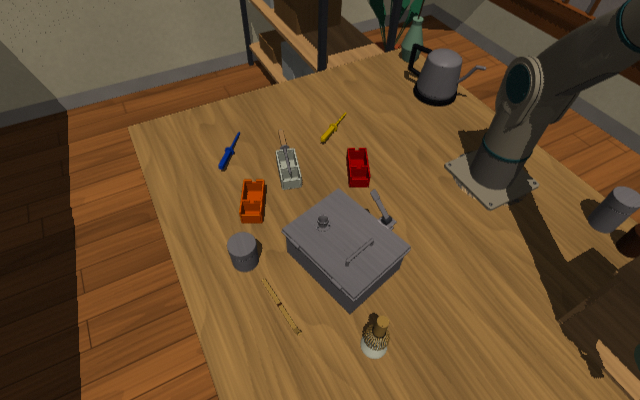

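View pics/top0.png

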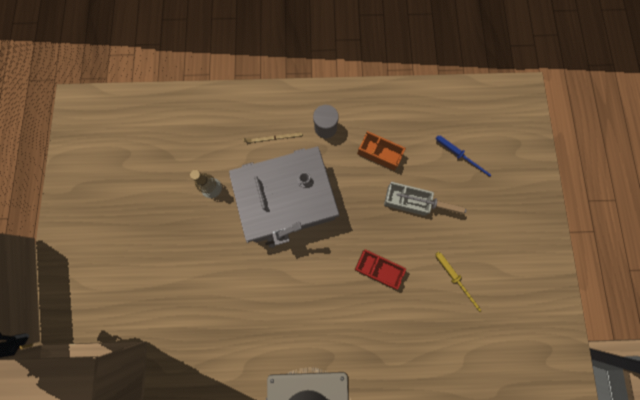

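The overview shows the white tray with its rod at top (410,199), handle end at (465,212). The tank is centred near (284,195), with the tube at (305,180) and the raised lever at (288,231). The blue and yellow rods and the red and orange trays are decoys.

```bash
python3 - <<'E'
from h import *
np.set_printoptions(precision=1,suppress=True)
p=shot('top')
for n,uv,z in [('tube',(305.5,176.5),137),('barA',(257,178),136),('barB',(266,209),136),('rodend',(466,212),45),('tray a',(388,193),52),('trayend',(436,205),52),('lidc1',(230,171),112),('lidc2',(319,149),112),('lidc3',(338,212),112),('lidc4',(247,240),112),('lever',(296,226),165),('caddy',(326,108),83),('whisk',(195,175),140),('pivot',(278,238),122)]:
    print(n,atz(p,uv,z))
im=p['img'][130:270,220:480];cv2.imwrite('pics/c1.png',cv2.resize(im,None,fx=3,fy=3,interpolation=cv2.INTER_CUBIC)[:,:,::-1])
E
```

```text
tube [594.  -12.1 137. ]
barA [593.9 109.9 136. ]
barB [513.9  87.1 136. ]
rodend [ 506.7 -443.9   45. ]
tray a [ 564.6 -233.3   52. ]
trayend [ 527.3 -361.5   52. ]
lidc1 [621.6 184.2 112. ]
lidc2 [675.  -48.2 112. ]
lidc3 [505.3 -91.6 112. ]
lidc4 [441.3 137.9 112. ]
lever [465.2  11.7 165. ]
caddy [805.1 -71.1  83. ]
whisk [605.2 264.4 140. ]
pivot [442.8  59.5 122. ]
```

View pics/c1.png

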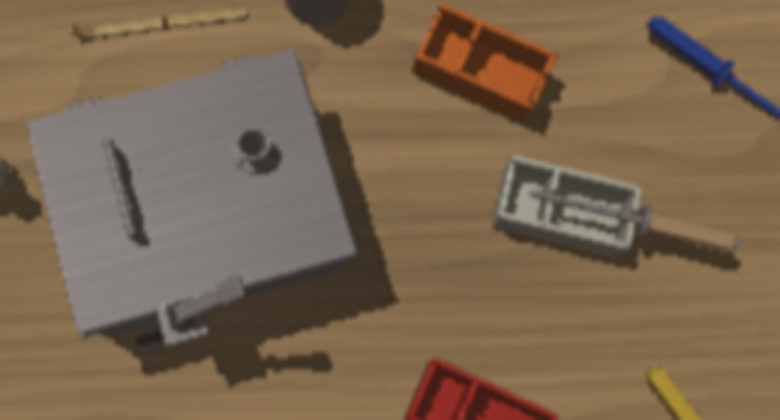

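```bash
cat >> h.py <<'E'
def st():
    s=ctrl.read_state();R=Ro.from_euler('xyz',s['tool_rot']).as_matrix();return s,np.array(s['eef_pos']),R
def toolR(zdir,ydir):
    z=np.array(zdir,float);z/=np.linalg.norm(z);y=np.array(ydir,float);y-=z*(y@z);y/=np.linalg.norm(y)
    return np.column_stack([np.cross(y,z),y,z])
def plan(pos,Rt=None,R0=None,p0=None):
    "turn first (about TCP), then shift in the new frame"
    s,p,R=st()
    if p0 is not None:p=np.array(p0,float)
    if R0 is not None:R=R0
    Rt=R if Rt is None else Rt
    rv=Ro.from_matrix(R.T@Rt).as_rotvec(degrees=True);n=max(1,int(np.ceil(np.linalg.norm(rv)/8.3)))
    d=Rt.T@(np.array(pos,float)-p);m=max(1,int(np.ceil(np.linalg.norm(d)/45)))
    print('turn',np.round(rv,1),n,'rows of',np.round(rv/45/n,4),'| shift',np.round(d,1),m,'rows of',np.round(d/150/m,4))
    return Rt,np.array(pos,float)
E
python3 - <<'E'
from h import *
s,p,R=st();print(np.round(R,3),np.round(s['tool_rot'],3))
Rt=R
plan([p[0],p[1],330]);plan([480,30,330],p0=[p[0],p[1],330])
a=np.deg2rad(15)
plan([480,30,330],toolR([0,0,-1],[np.sin(a),-np.cos(a),0]));plan([480,30,330],toolR([0,0,-1],[-np.sin(a),np.cos(a),0]))
E
```

```text
[[-0.916  0.4   -0.   ]
 [ 0.4    0.916  0.   ]
 [ 0.     0.    -1.   ]] [ 3.142 -0.     2.73 ]
turn [0. 0. 0.] 1 rows of [0. 0. 0.] | shift [  0.    0.  -98.7] 3 rows of [ 0.      0.     -0.2193]
turn [0. 0. 0.] 1 rows of [0. 0. 0.] | shift [-427.9 -430.4   -0. ] 14 rows of [-0.2038 -0.2049 -0.    ]
turn [ -0.   -0.  141.4] 18 rows of [-0.     -0.      0.1746] | shift [ 66.  603.3 -98.7] 14 rows of [ 0.0314  0.2873 -0.047 ]
turn [  0.   -0.  -38.6] 5 rows of [ 0.     -0.     -0.1715] | shift [ -66.  -603.3  -98.7] 14 rows of [-0.0314 -0.2873 -0.047 ]
```

Request:
step_arm([
  [[0,0,0,0,0,-0.22,1],[0,0,0,0,0,-0.22,1],[0,0,0,0,0,-0.22,1],[0,0,0,-0.204,-0.205,0,1],[0,0,0,-0.204,-0.205,0,1],[0,0,0,-0.204,-0.205,0,1],[0,0,0,-0.204,-0.205,0,1],[0,0,0,-0.204,-0.205,0,1],[0,0,0,-0.204,-0.205,0,1],[0,0,0,-0.204,-0.205,0,1],[0,0,0,-0.204,-0.205,0,1],[0,0,0,-0.204,-0.205,0,1]],
])

```text
clock: 3.05
eef_pos: [402.2, 230.2, 330.6]
tool_rot: [3.141, 0.0, 2.73]
force: [0.4, 1.0, 0.2]
width: 0.1
gripper_force: 0.0
```

Request:
step_arm([
  [[0,0,0,-0.204,-0.205,0,1],[0,0,0,-0.204,-0.205,0,1],[0,0,0,-0.204,-0.205,0,1],[0,0,0,-0.204,-0.205,0,1],[0,0,-0.17,-0.204,-0.205,0,1],[0,0,-0.17,0,0,0,1],[0,0,-0.17,0,0,0,1],[0,0,-0.17,0,0,0,1],[0,0,-0.17,0,0,0,1],[0,0,0,0,0,0,1],[0,0,0,0,0,0,1]],
])

```text
clock: 4.15
eef_pos: [480.1, 30.4, 330.4]
tool_rot: [3.142, 0.0, -2.892]
force: [-1.0, 0.4, -0.2]
width: -0.3
gripper_force: 0.0
```

```bash
python3 - <<'E'
from h import *
np.set_printoptions(precision=2,suppress=True)
s,p,R=st();print(p,s['tool_rot'],s['qpos'],s['clock'])
w=shot('wrist','w1.png')
for th in ('tube_mouth','clamp','clamp_tip'):
  for r in ctrl.recognise(w,th)[:2]: print(th,np.round(r['centre']),round(r['score'],2),atz(w,r['centre'],137 if th[0]=='t' else 170))
E
```

```text
[480.12  30.44 330.39] [ 3.14  0.   -2.89] [-0.22  0.27  0.12  1.83 -0.04  1.04  1.74] 4.15
tube_mouth [323. 217.] 0.56 [532.46  47.15 137.  ]
clamp [323. 153.] 0.9 [455.74  27.38 170.  ]
clamp [322. 210.] 0.23 [512.34  40.88 170.  ]
clamp_tip [324. 153.] 0.8 [455.74  28.18 170.  ]
```

View pics/w1.png

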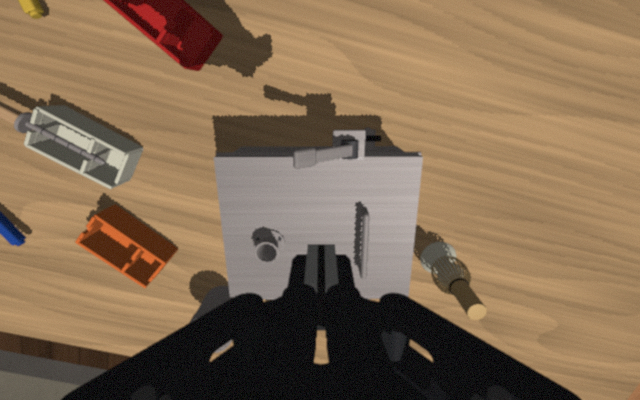

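```bash
python3 - <<'E'
from h import *
np.set_printoptions(precision=2,suppress=True)
from scipy.optimize import least_squares
w=shot('wrist');t=shot('top')
obs=[(w,(266,251),(15,-62,138.5)),(w,(217.5,155),(-98,-115,112)),(w,(420.5,155),(-98,115,112)),(w,(359,205),(-30,55,136)),(w,(363,275),(50,55,136)),
 (t,(304.3,177.7),(15,-62,138.5)),(t,(229.3,170.7),(98,115,112)),(t,(317.7,146.7),(98,-115,112)),(t,(338.3,215),(-98,-115,112)),(t,(247.3,241.7),(-98,115,112))]
def W(v,X):
    c,s=np.cos(v[2]),np.sin(v[2]);return [v[0]+c*X[0]-s*X[1],v[1]+s*X[0]+c*X[1],X[2]]
f=lambda v:np.concatenate([np.array(proj(p,W(v,X)))-uv for p,uv,X in obs])
r=least_squares(f,[560,45,.26],loss='soft_l1');v=r.x;print(v,np.degrees(v[2]));print(f(v).reshape(-1,2))
for uv in [(266,251)]: print('tube',atz(w,uv,138.5),W(v,(15,-62,138)))
for th in np.arange(.5,1.15,.1):
    tip=W(v,(-105,35-70*np.cos(th)+10*np.sin(th),122+70*np.sin(th)+10*np.cos(th)))
    print(th,np.array(tip),np.array(proj(w,tip)),np.array(proj(t,tip)))
th=0;print(W(v,(-105,-35,132)))
np.save('tank.npy',v)
E
```

```text
[560.78  48.58   0.26] 14.665458848653326
[[-0.5   0.14]
 [-0.12 -2.73]
 [-3.01 -3.65]
 [ 6.74  9.39]
 [ 0.12  0.39]
 [-0.61 -0.16]
 [ 0.56 -1.51]
 [-2.72 -1.09]
 [-1.78  1.02]
 [ 0.82  0.05]]
tube [590.66  -7.07 138.5 ] [np.float64(590.9890362265409), np.float64(-7.603050212191469), 138]
0.5 [464.68   1.06 164.34] [294.9  154.12] [300.53 226.13]
0.6 [463.54   5.43 169.78] [299.12 155.12] [298.55 226.34]
0.7 [462.26  10.29 174.74] [304.06 156.05] [296.35 226.65]
0.7999999999999999 [460.87  15.62 179.18] [309.68 156.91] [293.94 227.05]
0.8999999999999999 [459.37  21.34 183.05] [315.91 157.67] [291.35 227.54]
0.9999999999999999 [457.79  27.41 186.31] [322.69 158.32] [288.61 228.11]
1.0999999999999999 [456.12  33.76 188.92] [329.92 158.85] [285.75 228.76]
[np.float64(468.0628505093198), np.float64(-11.863668126916885), 132]
```

```bash
python3 - <<'E'
from h import *
pts=[None,(461,16,230),(462,13,190),(463.5,6,170),(465,0,158),(466.5,-5,146),(468,-11,136),(468,-12,129)]
s,p,R=st();q=p
for x in pts[1:]: _,q=plan(x,p0=q)
E
```

```text
turn [0. 0. 0.] 1 rows of [0. 0. 0.] | shift [ 22.2  -9.4 100.3] 3 rows of [ 0.0492 -0.021   0.2229]
turn [0. 0. 0.] 1 rows of [0. 0. 0.] | shift [-0.2 -3.2 40. ] 1 rows of [-0.0015 -0.021   0.2667]
turn [0. 0. 0.] 1 rows of [0. 0. 0.] | shift [ 0.3 -7.2 20. ] 1 rows of [ 0.002  -0.0477  0.1333]
turn [0. 0. 0.] 1 rows of [0. 0. 0.] | shift [ 0.  -6.2 12. ] 1 rows of [ 0.0003 -0.0412  0.08  ]
turn [0. 0. 0.] 1 rows of [0. 0. 0.] | shift [-0.2 -5.2 12. ] 1 rows of [-0.0014 -0.0348  0.08  ]
turn [0. 0. 0.] 1 rows of [0. 0. 0.] | shift [ 0.  -6.2 10. ] 1 rows of [ 0.0003 -0.0412  0.0667]
turn [0. 0. 0.] 1 rows of [0. 0. 0.] | shift [ 0.2 -1.   7. ] 1 rows of [ 0.0017 -0.0065  0.0467]
```

Request:
step_arm([
  [[0,0,0,0.049,-0.021,0.223,1],[0,0,0,0.049,-0.021,0.223,1],[0,0,0,0.049,-0.021,0.223,1],[0,0,0,0,-0.01,0.133,1],[0,0,0,0,-0.01,0.133,1],[0,0,0,0,-0.024,0.067,1],[0,0,0,0,-0.024,0.067,1],[0,0,0,0,-0.02,0.04,1],[0,0,0,0,-0.02,0.04,1]],
])

```text
clock: 5.35
eef_pos: [466.2, -0.4, 158.3]
tool_rot: [-3.141, 0.002, -2.889]
force: [-0.7, -1.2, 4.7]
width: -0.1
gripper_force: 2.0
```

Request:
step_arm([
  [[0,0,0,0,-0.018,0.04,1],[0,0,0,0,-0.018,0.04,1],[0,0,0,0,-0.02,0.033,1],[0,0,0,0,-0.02,0.033,1],[0,0,0,0,0,0.025,1],[0,0,0,0,0,0.02,1],[0,0,0,0,0,0,1]],
])

```text
clock: 6.05
eef_pos: [468.3, -10.7, 131.2]
tool_rot: [3.141, 0.001, -2.889]
force: [-4.6, 1.9, 26.5]
width: 0.1
gripper_force: 13.3
```

```bash
python3 - <<'E'
from h import *
s,p,R=st()
plan((468,-11,290));a=np.deg2rad(74)
_,q=plan((500,-350,290),p0=(468,-11,290))
plan(q,toolR((0,0,-1),(np.sin(a),-np.cos(a),0)),p0=q)
E
```

```text
turn [0. 0. 0.] 1 rows of [0. 0. 0.] | shift [   0.2   -0.2 -158.8] 4 rows of [ 0.0003 -0.0003 -0.2647]
turn [0. 0. 0.] 1 rows of [0. 0. 0.] | shift [ 5.390e+01 -3.362e+02 -2.000e-01] 8 rows of [ 4.490e-02 -2.802e-01 -1.000e-04]
turn [1.000e-01 0.000e+00 1.205e+02] 15 rows of [1.000e-04 0.000e+00 1.785e-01] | shift [0. 0. 0.] 1 rows of [0. 0. 0.]
```

Request:
step_arm([
  [[0,0,0,0,0,-0.265,1],[0,0,0,0,0,-0.265,1],[0,0,0,0,0,-0.265,1],[0,0,0,0,0,-0.265,0],[0,0,0,0.045,-0.28,0,0],[0,0,0,0.045,-0.28,0,0],[0,0,0,0.045,-0.28,0,0],[0,0,0,0.045,-0.28,0,0],[0,0,0,0.045,-0.28,0,0],[0,0,0,0.045,-0.28,0,0],[0,0,0,0.045,-0.28,0,0],[0,0,0,0.045,-0.28,0,0]],
])

```text
clock: 7.25
eef_pos: [499.0, -351.1, 287.2]
tool_rot: [3.14, -0.002, -2.889]
force: [1.7, -0.5, 0.8]
width: 85.2
gripper_force: 0.0
```

Request:
step_arm([
  [[0,0,0.1785,0,0,0,0],[0,0,0.1785,0,0,0,0],[0,0,0.1785,0,0,0,0],[0,0,0.1785,0,0,0,0],[0,0,0.1785,0,0,0,0],[0,0,0.1785,0,0,0,0],[0,0,0.1785,0,0,0,0],[0,0,0.1785,0,0,0,0],[0,0,0.1785,0,0,0,0],[0,0,0.1785,0,0,0,0],[0,0,0.1785,0,0,0,0],[0,0,0.1785,0,0,0,0]],
])

```text
clock: 8.45
eef_pos: [499.1, -349.3, 287.3]
tool_rot: [-3.14, -0.001, 1.706]
force: [0.7, -0.7, 0.8]
width: 85.4
gripper_force: 0.0
```

Request:
step_arm([
  [[0,0,0.1785,0,0,0,0],[0,0,0.1785,0,0,0,0],[0,0,0.1785,0,0,0,0],[0,0,0,0,0,0,0]],
])

```text
clock: 8.85
eef_pos: [499.2, -349.2, 287.1]
tool_rot: [-3.139, 0.0, 1.291]
force: [-0.1, 0.1, 0.1]
width: 85.5
gripper_force: 0.0
```

```bash
python3 - <<'E'
from h import *
np.set_printoptions(precision=2,suppress=True)
s,p,R=st();print(p,s['tool_rot'],s['qpos'],s['clock'],s['force'])
w=shot('wrist','w2.png');print(np.array(ray(w,(320,200))))
for th in ('rod','rod_end','rod_tip','tray'):
  for r in ctrl.recognise(w,th)[:2]: print(th,np.round(r['centre']),round(r['score'],2),atz(w,r['centre'],45))
E
```

```text
[ 499.24 -349.23  287.15] [-3.14  0.    1.29] [ 0.11  0.62  0.77  1.58 -0.46  1.14  0.71] 8.85 [-0.13  0.15  0.15]
[[ 523.18 -271.35  429.55]
 [  -0.09   -0.3    -0.95]]
rod [222. 223.] 0.86 [ 352.05 -389.9    45.  ]
rod [483. 184.] 0.82 [ 689.88 -431.01   45.  ]
rod_end [480. 184.] 0.57 [ 685.92 -429.46   45.  ]
rod_tip [225. 223.] 0.76 [ 356.39 -391.44   45.  ]
rod_tip [480. 183.] 0.66 [ 685.66 -428.57   45.  ]
tray [348. 100.] 0.87 [ 550.54 -285.24   45.  ]
tray [176.  68.] 0.77 [ 372.   -198.66   45.  ]
```

View pics/w2.png

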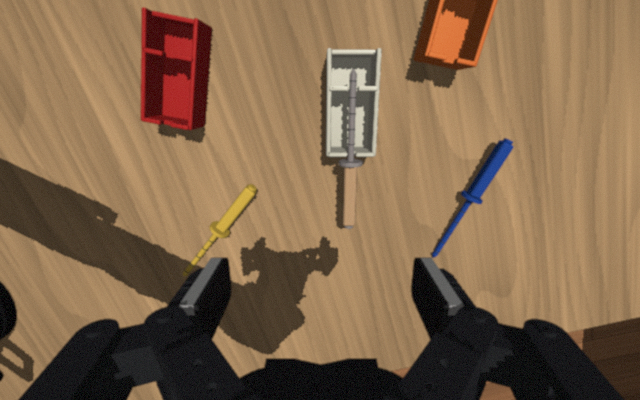

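The wrist view shows the white tray's rod with its tip at (353,70), collar at (350,162) and butt at (348,227). The gripper is open and clear of it.

```bash
python3 - <<'E'
from h import *
np.set_printoptions(precision=2,suppress=True)
w=shot('wrist')
T,C,B=[atz(w,u,45) for u in ((353,70),(349.7,161.5),(348,227))]
print(T,C,B,np.linalg.norm(T-C),np.linalg.norm(C-B))
d=(T-B)[:2];yaw=np.degrees(np.arctan2(d[1],d[0]));print(yaw)
u=d/np.hypot(*d);u=np.array([u[0],u[1],0])
o=(T-105*u+B+89*u+C)/3;print('origin',o,u)
np.save('rod.npy',np.array([o,u]))
z=u-[0,0,1];y=[u[1],-u[0],0];Rt=toolR(z,y);z=Rt[:,2]
g=o-47*u; tcp=g+19*z
print('tcp grasp',tcp)
s,p,R=st()
_,q=plan(tcp-120*z,Rt);plan(tcp,Rt,Rt,q)
E
```

```text
[ 565.38 -256.12   45.  ] [ 535.77 -357.26   45.  ] [ 511.85 -442.08   45.  ] 105.39209418063092 88.12794585222538
73.94118532206708
origin [ 536.19 -356.95   45.  ] [0.28 0.96 0.  ]
tcp grasp [ 526.91 -389.2    31.56]
turn [-0.1 45.   0.1] 6 rows of [-0.    0.17  0.  ] | shift [-203.    37.1   39.9] 5 rows of [-0.27  0.05  0.05]
turn [0. 0. 0.] 1 rows of [0. 0. 0.] | shift [  0.  -0. 120.] 3 rows of [ 0.   -0.    0.27]
```

Request:
step_arm([
  [[0,0.167,0,0,0,0,0],[0,0.167,0,0,0,0,0],[0,0.167,0,0,0,0,0],[0,0.167,0,0,0,0,0],[0,0.167,0,0,0,0,0],[0,0.167,0,0,0,0,0],[0,0,0,0,0,0,0]],
])

```text
clock: 9.85
eef_pos: [496.7, -353.0, 284.3]
tool_rot: [-3.133, -0.789, 1.279]
force: [-0.1, -1.0, 0.2]
width: 85.2
gripper_force: 0.0
```

Request:
step_arm([
  [[0,0,0,-0.27,0.05,0.05,0],[0,0,0,-0.27,0.05,0.05,0],[0,0,0,-0.27,0.05,0.05,0],[0,0,0,-0.27,0.05,0.05,0],[0,0,0,-0.27,0.05,0.05,0],[0,0,0,0,0,0,0],[0,0,0,0,0,0,0]],
])

```text
clock: 10.55
eef_pos: [504.4, -471.1, 118.2]
tool_rot: [-3.141, -0.787, 1.293]
force: [1.1, -0.3, 0.6]
width: 85.6
gripper_force: 0.0
```

```bash
python3 - <<'E'
from h import *
np.set_printoptions(precision=3,suppress=True)
s,p,R=st();print(p,s['tool_rot'],s['qpos'],s['clock'])
o,u=np.load('rod.npy');Rt=toolR(u-[0,0,1],[u[1],-u[0],0]);z=Rt[:,2]
_,q=plan(o-47*u-41*z,Rt);plan(o-47*u+19*z,Rt,Rt,q)
w=shot('wrist')
for P in (o+105*u,o,o-89*u):print(proj(w,P))
cv2.imwrite('pics/w3.png',w['img'][:,:,::-1])
E
```

```text
[ 504.368 -471.094  118.243] [-3.141 -0.787  1.293] [ 0.828  1.178  0.423  0.996 -0.877  1.722  1.043] 10.55
turn [-0.1 -0.1  0.1] 1 rows of [-0.003 -0.002  0.002] | shift [-1.2 -1.  61.3] 2 rows of [-0.004 -0.003  0.204]
turn [0. 0. 0.] 1 rows of [0. 0. 0.] | shift [ 0.  0. 60.] 2 rows of [0.  0.  0.2]
[np.float64(319.31646521939035), np.float64(68.99702882708854)]
[np.float64(318.78084452579697), np.float64(152.92855259988346)]
[np.float64(318.15957916313494), np.float64(250.28055781400627)]
```

View pics/w3.png

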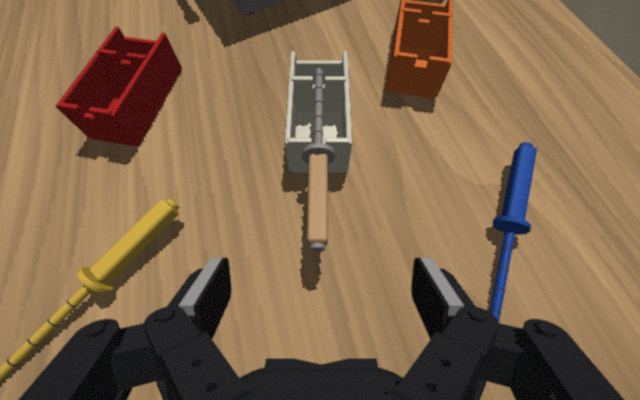

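The projected tip, collar and butt match the image at (319,69), (319,153) and (318,248), so I'll go in and grasp.

Request:
step_arm([
  [[0,0,0,-0.003,-0.002,0.27,0],[0,0,0,-0.003,-0.002,0.27,0],[0,0,0,-0.002,-0.002,0.17,0],[0,0,0,0,0,0.1,0],[0,0,0,0,0,0,0],[0,0,0,0,0,0,0]],
])

```text
clock: 11.2
eef_pos: [527.2, -391.0, 33.9]
tool_rot: [3.138, -0.784, 1.295]
force: [-0.0, -0.5, -0.2]
width: 85.4
gripper_force: 0.0
```

```bash
python3 - <<'E'
from h import *
np.set_printoptions(precision=3,suppress=True)
s,p,R=st();print(p,s['tool_rot'],s['qpos'],s['clock'])
o,u=np.load('rod.npy');Rt=toolR(u-[0,0,1],[u[1],-u[0],0]);z=Rt[:,2]
plan(o-47*u+19*z,Rt)
E
```

```text
[ 527.167 -390.98    33.89 ] [ 3.138 -0.784  1.295] [ 0.728  1.201  0.393  1.222 -0.928  1.507  1.146] 11.2
turn [0.  0.1 0.2] 1 rows of [0.001 0.002 0.004] | shift [-0.5 -0.7  2.8] 1 rows of [-0.003 -0.005  0.019]
```

Request:
step_arm([
  [[0,0,0,-0.003,-0.005,0.019,0],[0,0,0,0,0,0,0.3],[0,0,0,0,0,0,0.6],[0,0,0,0,0,0,0.8],[0,0,0,0,0,0,1],[0,0,0,0,0,0,1],[0,0,0,0,0,0,1],[0,0,0,0,0,0,1],[0,0,0,0,0,0,1]],
])

```text
clock: 12.1
eef_pos: [526.2, -388.0, 29.5]
tool_rot: [-3.142, -0.787, 1.292]
force: [0.4, -0.6, 1.3]
width: 15.4
gripper_force: 59.2
```

Request:
step_arm([
  [[0,0,0,0.05,0,-0.05,1],[0,0,0,0.07,0,-0.07,1],[0,0,0,0.1,0,-0.1,1],[0,0,0,0.18,0,-0.18,1],[0,0,0,0.18,0,-0.18,1],[0,0,0,0.18,0,-0.18,1],[0,0,0,0.18,0,-0.18,1],[0,0,0,0.18,0,-0.18,1],[0,0,0,0.18,0,-0.18,1],[0,0,0,0,0,0,1]],
])

```text
clock: 13.1
eef_pos: [526.8, -389.7, 313.5]
tool_rot: [3.127, -0.781, 1.303]
force: [0.4, -0.5, -1.2]
width: 15.3
gripper_force: 59.2
```

```bash
python3 - <<'E'
from h import *
np.set_printoptions(precision=3,suppress=True)
s,p,R=st();print(p,s['tool_rot'],s['qpos'],s['clock'],s['width'])
w=shot('wrist','w4.png')
o=p-R[:,2]*19
for th in('rod_tip','rod_end','rod'):
  print(th,[(np.round(r['centre']),round(r['score'],2)) for r in ctrl.recognise(w,th)[:2]])
u=(R[:,2]+R[:,0])/2**.5;g=p-19*R[:,2];print(u,proj(w,g+152*u),proj(w,g+47*u),proj(w,g-42*u))
E
```

```text
[ 526.784 -389.668  313.45 ] [ 3.127 -0.781  1.303] [ 0.713  0.887  0.447  1.114 -0.865  1.823  0.894] 13.1 15.344444383125241
rod_tip [(array([457., 297.]), 0.97), (array([317., 240.]), 0.75)]
rod_end [(array([455., 298.]), 0.91), (array([322., 241.]), 0.88)]
rod [(array([457., 298.]), 0.75), (array([320., 242.]), 0.71)]
[ 0.274  0.962 -0.005] [np.float64(319.0466292877803), np.float64(52.63261102083504)] [np.float64(318.586825945159), np.float64(191.63255690184545)] [np.float64(317.9188744631002), np.float64(393.55631702066626)]
```

View pics/w4.png

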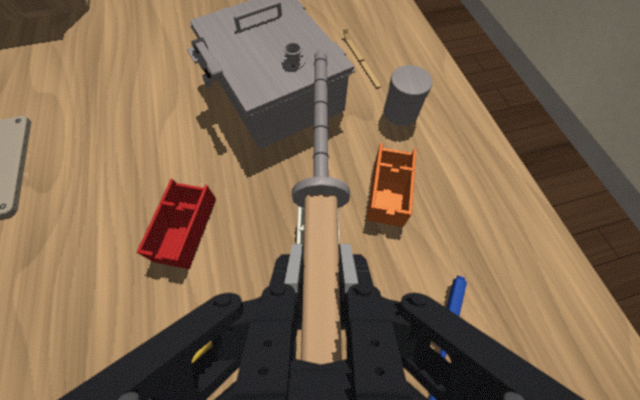

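Request:
step_arm([
  [[0,-0.182,0,0,0,0,1],[0,-0.182,0,0,0,0,1],[0,-0.182,0,0,0,0,1],[0,-0.182,0,0,0,0,1],[0,-0.182,0,0,0,0,1],[0,-0.182,0,0,0,0,1],[0,-0.182,0,0,0,0,1],[0,-0.182,0,0,0,0,1],[0,-0.182,0,0,0,0,1],[0,-0.182,0,0,0,0,1],[0,-0.18,0,0,0,0,1],[0,0,0,0,0,0,1]],
])

```text
clock: 14.5
eef_pos: [528.6, -381.5, 297.8]
tool_rot: [-3.125, 0.785, 1.312]
force: [-0.2, 0.9, -2.1]
width: 15.1
gripper_force: 59.2
```

```bash
python3 - <<'E'
from h import *
np.set_printoptions(precision=3,suppress=True)
s,p,R=st();print(p,s['tool_rot'],s['qpos'],s['clock'],s['width'])
u=(R[:,2]+R[:,0])/2**.5;print('rod axis',u)
c=np.array([590.8,-7.4]);yr=R[:,1].copy();yr[2]=0
h=np.array([-yr[1],yr[0],0]);h/=np.linalg.norm(h)
# tool z = -x_h - z with camera x_h ; find heading from current z
zh=R[:,2]*[1,1,0];zh/=np.linalg.norm(zh)
Rt=toolR(zh+[0,0,-1],np.cross([0,0,1],zh) if np.cross([0,0,1],zh)@yr>0 else -np.cross([0,0,1],zh))
print(((Rt[:,2]+Rt[:,0])/2**.5))
g=np.array([*c,139+152+12.]);_,q=plan(g+19*Rt[:,2],Rt);print(q)
np.save('Rt.npy',Rt)
E
```

```text
[ 528.556 -381.517  297.848] [-3.125  0.785  1.312] [-0.407  0.922  1.178  1.678 -0.085  0.801  0.264] 14.5 15.104382574517619
rod axis [-0.011  0.004 -1.   ]
[ 0.  0. -1.]
turn [ 0. -0.  1.] 1 rows of [ 0.    -0.001  0.021] | shift [ 262.7  -44.6 -251. ] 9 rows of [ 0.195 -0.033 -0.186]
[587.051 -20.301 289.565]
```

```bash
python3 - <<'E'
from h import *
s,p,R=st();Rt=np.load('Rt.npy');plan((587,-20.3,302),Rt)
E
```

```text
turn [ 0. -0.  1.] 1 rows of [ 0.     -0.0008  0.0215] | shift [ 253.9  -44.7 -259.7] 9 rows of [ 0.1881 -0.0331 -0.1924]
```

Request:
step_arm([
  [[0,0,0.0215,0,0,0,1],[0,0,0,0.188,-0.033,-0.192,1],[0,0,0,0.188,-0.033,-0.192,1],[0,0,0,0.188,-0.033,-0.192,1],[0,0,0,0.188,-0.033,-0.192,1],[0,0,0,0.188,-0.033,-0.192,1],[0,0,0,0.188,-0.033,-0.192,1],[0,0,0,0.188,-0.033,-0.192,1],[0,0,0,0.188,-0.033,-0.192,1],[0,0,0,0.188,-0.033,-0.192,1],[0,0,0,0,0,0,1],[0,0,0,0,0,0,1]],
])

```text
clock: 15.7
eef_pos: [587.9, -29.7, 310.9]
tool_rot: [3.122, 0.779, 1.264]
force: [-0.3, -1.0, -0.5]
width: 14.8
gripper_force: 59.3
```

```bash
python3 - <<'E'
from h import *
np.set_printoptions(precision=3,suppress=True)
s,p,R=st();print(p,s['tool_rot'],s['qpos'],s['clock'],s['width'])
u=(R[:,2]+R[:,0])/2**.5;g=p-19*R[:,2];print('rod axis',u,'tip',g+152*u)
Rt=np.load('Rt.npy');plan((587,-20.3,302),Rt)
w=shot('wrist');c=shot('scene');t=shot('top')
v=np.load('tank.npy')
for n,i in(('w',w),('s',c),('t',t)): print(n,'tip',proj(i,g+152*u),'collar',proj(i,g+47*u),'mouth',proj(i,(590.8,-7.4,137)),[(np.round(r['centre']),round(r['score'],2)) for r in ctrl.recognise(i,'tube_mouth')[:2]])
x,y=map(int,proj(c,(590.8,-7.4,137)))
a=cv2.resize(c['img'][y-60:y+40,x-60:x+60],None,fx=4,fy=4,interpolation=cv2.INTER_CUBIC)
b=cv2.resize(w['img'],(400,250));pad=np.zeros((600,480,3),np.uint8);pad[:400]=a
out=np.zeros((400,800,3),np.uint8);out[:,:480]=a;x2,y2=map(int,proj(w,(590.8,-7.4,137)));print(x,y,x2,y2)
wc=w['img'][:,160:480];out[:,480:]=wc
cv2.imwrite('pics/c5.png',out[:,:,::-1])
E
```

```text
[587.918 -29.723 310.946] [3.122 0.779 1.264] [-0.88   1.02   1.229  1.441 -0.164  1.337 -0.093] 15.7 14.828471658496053
rod axis [ 0.015  0.002 -1.   ] tip [593.853 -16.597 172.479]
turn [ 0.1 -0.3 -1. ] 1 rows of [ 0.003 -0.008 -0.022] | shift [12.5 -3.5  0.1] 1 rows of [ 0.084 -0.023  0.001]
w tip [np.float64(319.2752603671967), np.float64(53.43995575051548)] collar [np.float64(318.8157422175765), np.float64(191.2417061962653)] mouth [np.float64(310.6941830040309), np.float64(9.3717034982094)] [(array([274.,  29.]), 0.6)]
s tip [np.float64(320.7759298996894), np.float64(207.5277155092546)] collar [np.float64(322.5693685561257), np.float64(176.46583325237057)] mouth [np.float64(323.3938658383636), np.float64(218.96224248371317)] [(array([348., 240.]), 0.81), (array([318., 185.]), 0.58)]
t tip [np.float64(306.6903447236198), np.float64(172.53615760623356)] collar [np.float64(304.77113429653144), np.float64(159.45096116143674)] mouth [np.float64(303.6433445818148), np.float64(177.77483914589948)] [(array([281., 200.]), 0.76)]
323 218 310 9
```

View pics/c5.png

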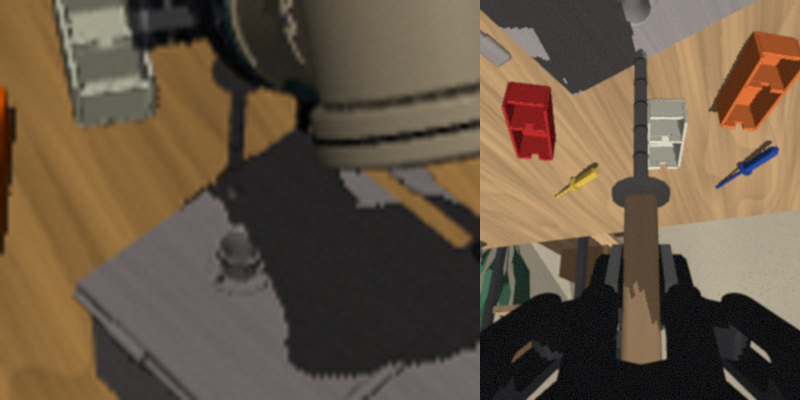

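Request:
step_arm([
  [[0.003,-0.008,-0.022,0,0,0,1],[0,0,0,0.042,-0.012,0,1],[0,0,0,0.042,-0.011,0,1],[0,0,0,0,0,0,1],[0,0,0,0,0,0,1]],
])

```text
clock: 16.5
eef_pos: [586.6, -18.1, 299.9]
tool_rot: [-3.138, 0.791, 1.294]
force: [-0.3, 0.4, -0.0]
width: 15.3
gripper_force: 59.2
```

```bash
cat >> h.py <<'E'
def chk(gz):
    np.set_printoptions(precision=3,suppress=True)
    s,p,R=st();print(p,s['tool_rot'],s['qpos'],s['clock'],s['width'],s['force'])
    u=(R[:,2]+R[:,0])/2**.5;g=p-19*R[:,2];print('rod axis',u,'tip',g+152*u)
    Rt=np.load('Rt.npy');plan(np.array([590.8,-7.4,gz])+19*Rt[:,2],Rt)
E
python3 - <<'E'
from h import *
chk(315)
Rt=np.load('Rt.npy');print(Rt.T@[0,0,-1])
E
```

```text
[586.567 -18.137 299.856] [-3.138  0.791  1.294] [-0.894  1.038  1.218  1.44  -0.166  1.341 -0.096] 16.5 15.268257080032084 [-0.293  0.381 -0.045]
rod axis [-0.004 -0.004 -1.   ] tip [589.744  -5.841 161.222]
turn [0.  0.3 0.2] 1 rows of [0.001 0.007 0.005] | shift [-2.6  1.1  0.2] 1 rows of [-0.017  0.007  0.001]
[ 0.707 -0.     0.707]
```

Request:
step_arm([
  [[0,0.006,0.004,-0.006,0.006,0,1],[0,0,0,0.0283,0,0.0283,1],[0,0,0,0.0283,0,0.0283,1],[0,0,0,0.0283,0,0.0283,1],[0,0,0,0.0283,0,0.0283,1],[0,0,0,0,0,0,1],[0,0,0,0,0,0,1]],
])

```text
clock: 17.2
eef_pos: [587.3, -19.5, 276.7]
tool_rot: [3.142, 0.786, 1.288]
force: [-0.2, -0.9, -1.3]
width: 15.3
gripper_force: 59.2
```

```bash
python3 - <<'E'
from h import *
chk(291)
E
```

```text
[587.259 -19.477 276.684] [3.142 0.786 1.288] [-0.889  1.06   1.203  1.462 -0.187  1.305 -0.108] 17.2 15.317167170615726 [-0.204 -0.872 -1.277]
rod axis [-0.    -0.001 -1.   ] tip [590.988  -6.646 138.112]
turn [0. 0. 0.] 1 rows of [0.    0.001 0.   ] | shift [-1.2  0.  -0. ] 1 rows of [-0.008  0.    -0.   ]
```

Request:
step_arm([
  [[0,0,0,0.0253,0,0.0283,1],[0,0,0,0.0253,0,0.0283,1],[0,0,0,0.0283,0,0.0283,1],[0,0,0,0.0283,0,0.0283,1],[0,0,0,0.0283,0,0.0283,1],[0,0,0,0.0283,0,0.0283,1],[0,0,0,0,0,0,1]],
])

```text
clock: 17.9
eef_pos: [586.8, -19.9, 240.3]
tool_rot: [-3.14, 0.786, 1.289]
force: [0.1, 0.1, -0.5]
width: 15.5
gripper_force: 59.2
```

```bash
python3 - <<'E'
from h import *
chk(254)
E
```

```text
[586.794 -19.916 240.33 ] [-3.14   0.786  1.289] [-0.885  1.099  1.178  1.492 -0.215  1.254 -0.124] 17.9 15.498548615593583 [ 0.091  0.118 -0.491]
rod axis [-0.001 -0.    -1.   ] tip [590.386  -7.043 101.758]
turn [-0.  0.  0.] 1 rows of [-0.001  0.001  0.001] | shift [-0.4  0.4  0. ] 1 rows of [-0.003  0.002  0.   ]
```

Request:
step_arm([
  [[0,0,0,0.0283,0.002,0.0283,1],[0,0,0,0.0283,0,0.0283,1],[0,0,0,0.0283,0,0.0283,1],[0,0,0,0.0283,0,0.0283,1],[0,0,0,0.0283,0,0.0283,1],[0,0,0,0.0283,0,0.0283,1],[0,0,0,0.0283,0,0.0283,1],[0,0,0,0.0283,0,0.0283,1],[0,0,0,0.0283,0,0.0283,1],[0,0,0,0.0283,0,0.0283,1],[0,0,0,0,0,0,1]],
])

```text
clock: 19.0
eef_pos: [587.0, -19.9, 180.3]
tool_rot: [-3.14, 0.786, 1.289]
force: [-0.0, 0.1, -0.9]
width: 15.4
gripper_force: 59.2
```

```bash
python3 - <<'E'
from h import *
chk(194)
E
```

```text
[587.027 -19.91  180.304] [-3.14   0.786  1.289] [-0.875  1.168  1.135  1.525 -0.262  1.177 -0.151] 19.0 15.390570965877373 [-0.03   0.128 -0.883]
rod axis [-0.001  0.    -1.   ] tip [590.618  -7.003  41.735]
turn [-0.  0.  0.] 1 rows of [-0.001  0.     0.001] | shift [-0.4  0.1  0.1] 1 rows of [-0.003  0.001  0.001]
```

Expected contact is about 10 mm lower; I'll creep down.

Request:
step_arm([
  [[0,0,0,0.014,0,0.014,1],[0,0,0,0.014,0,0.014,1],[0,0,0,0.007,0,0.007,1],[0,0,0,0.005,0,0.005,1],[0,0,0,0,0,0,1]],
])

```text
clock: 19.5
eef_pos: [587.4, -20.1, 172.8]
tool_rot: [3.141, 0.785, 1.288]
force: [-0.6, -0.6, -1.3]
width: 15.4
gripper_force: 59.2
```

Request:
step_arm([
  [[0,0,0,0.005,0,0.005,1],[0,0,0,0.005,0,0.005,1],[0,0,0,0,0,0,1]],
])

```text
clock: 19.8
eef_pos: [587.4, -20.0, 170.6]
tool_rot: [3.142, 0.785, 1.288]
force: [-0.7, -0.1, -0.7]
width: 15.1
gripper_force: 59.2
```

Request:
step_arm([
  [[0,0,0,0.005,0,0.005,1],[0,0,0,0,0,0,1]],
])

```text
clock: 20.0
eef_pos: [587.4, -20.1, 169.6]
tool_rot: [3.141, 0.785, 1.288]
force: [-0.3, 0.2, -1.6]
width: 15.2
gripper_force: 59.2
```

Request:
step_arm([
  [[0,0,0,0.005,0,0.005,1],[0,0,0,0,0,0,1]],
])

```text
clock: 20.2
eef_pos: [587.5, -20.2, 169.2]
tool_rot: [3.141, 0.786, 1.288]
force: [-1.0, 1.9, 2.3]
width: 15.3
gripper_force: 59.8
```

Request:
step_arm([
  [[0,0,0,0.005,0,0.005,1],[0,0,0,0,0,0,1]],
])

```text
clock: 20.4
eef_pos: [587.5, -20.3, 169.2]
tool_rot: [3.14, 0.787, 1.287]
force: [-0.7, 4.3, 8.1]
width: 15.0
gripper_force: 60.4
```

Request:
step_arm([
  [[0,0,0,0,0,0,1],[0,0,0,-0.02,0,-0.02,1],[0,0,0,-0.047,0,-0.047,1],[0,0,0,-0.047,0,-0.047,1],[0,0,0,-0.047,0,-0.047,1],[0,0,0,-0.047,0,-0.047,1],[0,0,0,-0.047,0,-0.047,1],[0,0,0,-0.047,0,-0.047,1],[0,0,0,0,0,0,1]],
])

```text
clock: 21.3
eef_pos: [588.0, -20.4, 233.5]
tool_rot: [3.138, 0.785, 1.286]
force: [0.3, 0.6, -0.7]
width: 15.1
gripper_force: 59.2
```

```bash
python3 - <<'E'
from h import *
chk(247)
E
```

```text
[588.024 -20.397 233.494] [3.138 0.785 1.286] [-0.883  1.107  1.174  1.496 -0.221  1.242 -0.128] 21.3 15.079433242764331 [ 0.269  0.559 -0.715]
rod axis [ 0.003 -0.    -1.   ] tip [592.141  -7.506  94.939]
turn [ 0.1 -0.  -0.1] 1 rows of [ 0.002 -0.001 -0.002] | shift [-0.2 -1.   0.1] 1 rows of [-0.001 -0.006  0.001]
```

Request:
step_arm([
  [[0,0,0,-0.047,-0.003,-0.047,1],[0,0,0,-0.047,-0.003,-0.047,1],[0,0,0,-0.047,0,-0.047,1],[0,0,0,-0.047,0,-0.047,1],[0,0,0,-0.047,0,-0.047,1],[0,0,0,-0.047,0,-0.047,1],[0,0,0,-0.047,0,-0.047,1],[0,0,0,-0.047,0,-0.047,1],[0,0,0,-0.02,0,-0.02,1],[0,0,0,0,0,0,1]],
])

```text
clock: 22.3
eef_pos: [586.7, -19.9, 316.3]
tool_rot: [3.14, 0.785, 1.287]
force: [-0.6, -0.2, -1.3]
width: 15.1
gripper_force: 59.2
```

```bash
python3 - <<'E'
from h import *
chk(330)
s,p,R=st();plan((528,-385,325))
E
```

```text
[586.709 -19.942 316.347] [3.14  0.785 1.287] [-0.89   1.014  1.222  1.426 -0.151  1.36  -0.094] 22.3 15.05278210203782 [-0.565 -0.168 -1.321]
rod axis [ 0.001  0.    -1.   ] tip [590.631  -7.006 177.79 ]
turn [ 0. -0. -0.] 1 rows of [ 0.001 -0.001 -0.001] | shift [-0.3  0.4  0. ] 1 rows of [-0.002  0.003  0.   ]
turn [0. 0. 0.] 1 rows of [0. 0. 0.] | shift [-265.7   45.5  253.2] 9 rows of [-0.197  0.034  0.188]
```

Request:
step_arm([
  [[0,0,0,-0.197,0.034,0.188,1],[0,0,0,-0.197,0.034,0.188,1],[0,0,0,-0.197,0.034,0.188,1],[0,0,0,-0.197,0.034,0.188,1],[0,0,0,-0.197,0.034,0.188,1],[0,0,0,-0.197,0.034,0.188,1],[0,0,0,-0.197,0.034,0.188,1],[0,0,0,-0.197,0.034,0.188,1],[0,0,0,-0.197,0.034,0.188,1],[0,0,0,0,0,0,1]],
])

```text
clock: 23.3
eef_pos: [522.7, -391.4, 325.8]
tool_rot: [3.141, 0.788, 1.277]
force: [-0.7, -0.4, -0.8]
width: 15.4
gripper_force: 59.0
```

Request:
step_arm([
  [[0,0.16,0,0,0,0,1],[0,0.168,0,0,0,0,1],[0,0.168,0,0,0,0,1],[0,0.168,0,0,0,0,1],[0,0.168,0,0,0,0,1],[0,0.168,0,0,0,0,1],[0,0.168,0,0,0,0,1],[0,0.168,0,0,0,0,1],[0,0.168,0,0,0,0,1],[0,0.168,0,0,0,0,1],[0,0.168,0,0,0,0,1],[0,0.16,0,0,0,0,1]],
])

```text
clock: 24.5
eef_pos: [527.3, -386.5, 323.8]
tool_rot: [-3.141, -0.789, 1.286]
force: [0.6, 0.0, -1.9]
width: 14.8
gripper_force: 59.2
```

Request:
step_arm([
  [[0,0,0,0,0,0,1],[0,0,0,0,0,0,1],[0,0,0,0,0,0,1]],
])

```text
clock: 24.8
eef_pos: [529.2, -384.4, 325.3]
tool_rot: [3.139, -0.783, 1.293]
force: [-0.3, 0.7, -0.8]
width: 15.5
gripper_force: 59.1
```

```bash
python3 - <<'E'
from h import *
chk(330)
s,p,R=st();zh=R[:,2]*[1,1,0];zh/=np.linalg.norm(zh)
y=np.cross([0,0,1],zh);y*=np.sign(y@R[:,1]);plan(p,toolR(zh-[0,0,1],y))
w=shot('wrist');t=shot('top');a=cv2.resize(t['img'][130:270,200:360],None,fx=2.5,fy=2.5,interpolation=cv2.INTER_CUBIC)
out=np.zeros((400,800,3),np.uint8);out[:350,:400]=a;out[:,400:]=w['img'][:,100:500]
cv2.imwrite('pics/c6.png',out[:,:,::-1])
v=np.load('tank.npy');c,q=np.cos(v[2]),np.sin(v[2])
W=lambda X:(v[0]+c*X[0]-q*X[1],v[1]+q*X[0]+c*X[1],X[2])
print('lever down tip, crop px',(np.array(proj(t,W((-105,-35,132))))-[200,130])*2.5)
E
```

```text
[ 529.15  -384.365  325.322] [ 3.139 -0.783  1.293] [ 0.712  0.873  0.432  1.105 -0.858  1.832  0.862] 24.8 15.456411387258308 [-0.338  0.742 -0.807]
rod axis [ 0.277  0.961 -0.002] tip [ 567.453 -251.167  338.432]
turn [  0.1 -89.9   0.2] 11 rows of [ 0.    -0.181  0.   ] | shift [ 264.8  -46.  -252.4] 9 rows of [ 0.196 -0.034 -0.187]
turn [-0.   0.1  0.2] 1 rows of [-0.     0.003  0.004] | shift [0. 0. 0.] 1 rows of [0. 0. 0.]
lever down tip, crop px [266.304 241.073]
```

View pics/c6.png

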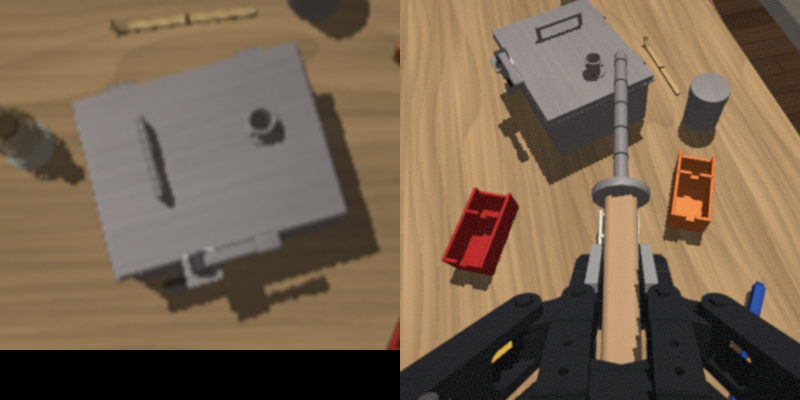

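The left panel shows the lever paddle at (266,241), exactly where fully down should be. The right panel shows the rod straight in the gripper with its tip at (621,52), so it hasn't slipped. It is level at about 338 mm, well above the tank and tube.

Request:
step_arm([
  [[0,0,0,0,0,0,1],[0,0,0,0,0,0,1],[0,0,0,0,0,0,1],[0,0,0,0,0,0,1],[0,0,0,0,0,0,1]],
])

```text
clock: 25.4
eef_pos: [528.0, -385.6, 324.2]
tool_rot: [3.141, -0.785, 1.288]
force: [0.5, 0.1, -1.1]
width: 15.2
gripper_force: 59.1
```

```bash
python3 - <<'E'
from h import *
chk(330); print(ctrl.finish_job())
E
```

```text
[ 528.013 -385.601  324.225] [ 3.141 -0.785  1.288] [ 0.715  0.875  0.432  1.105 -0.858  1.833  0.862] 25.4 15.15172447224006 [ 0.478  0.103 -1.071]
rod axis [ 0.279  0.96  -0.   ] tip [ 566.686 -252.541  337.648]
turn [  0. -90.  -0.] 11 rows of [ 0.    -0.182 -0.   ] | shift [ 265.1  -45.2 -254.3] 9 rows of [ 0.196 -0.034 -0.188]
the job is handed in; nothing more can be done
None
```

The job is handed in at about 25 s: the clamp lever is fully down, the dip rod was lowered until its collar stopped on the tube (about 8 N) and drawn straight out, and it is now held level and still at about 338 mm, above the tank and tube.

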